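Hold a spring clip open astride a record divider card

TASK

Take the steel spring clip by its two handles off the rim of the white tray, squeeze it wide open, and lower it gaping over the middle of the top edge of the taller cardboard divider card, so that one jaw hangs well down on each side with neither touching the card: I will slip a note in between. Finish while still holding the clip squeezed open and upright there, do not press on the card, and leave everything else where it is.

Things in the scene. Friction and masses are not known exactly. Their poses are not given: they have to be found in the camera images.
- clip: steel spring clip, 36 mm wide, about 60 g, same either way round. Origin: centre of its hinge barrel (10 mm across, 40 mm long). y along the barrel, x the way the handles are squeezed together, z up from jaws to handles. Jaws: plates 4 mm thick reaching 40 mm below the origin. Starts upright, clamped on the tray's far rim, the barrel resting on the rim. Handles: see clip_grip.
- clip_grip (a point): point between the clip's two handles, 35 mm above the barrel: where to grip, closing along the clip's x. Each handle is a plate 4 mm thick, 36 mm wide, splaying out from the barrel to its top 43 mm above it; over their tops they measure 42 mm at the start, about 16 to 20 mm (upright, parallel) when fully squeezed.
- tip_r (a point): inner face of the lower end of the jaw on the clip's +x side, middle of its width, 40 mm below the barrel's axis when closed
- tip_l (a point): the same on the jaw at the clip's -x side
- clip_r (a joint): swing of the +x lever (jaw outwards, handle inwards), rad: about 0 clamped on the tray rim, -0.05 shut, 0.32 fully open (jaw ends then about 30 mm apart). Both levers move together. The spring pushes back with about 5 N on each handle at the start, 8 N fully open; a 20 N grip opens it fully, against its own stop.
- clip_l (a joint): swing of the other lever, same meaning and always about equal to clip_r
- card: the taller of two divider cards: an upright cardboard card, 3 mm thick and 110 mm wide, its straight level top edge 120 mm above the table, fixed in a wooden foot 50 by 130 by 22 mm. Origin: centre of the underside of the foot, straight below the card's middle. z up, y along the card's width and top edge, x square to its faces. It does not move.
- short_card: the shorter divider card in an equal foot, top edge only 75 mm above the table; leave it. Same axes. Fixed.
- tray: white plastic tray, fixed, 160 mm (x) by 170 mm (y), walls 50 mm high and 4 mm thick; a tilt-out bin 56 mm high is attached at its -y side. Origin: centre of the tray's underside. The clip sits on its far (+x) rim, whose middle plane is at x = +78 mm.
- headshell: small silver headshell 65 mm long lying in the tray, origin at its underside; leave alone
- jar: green glass jar with a twist cap, 60 mm across, 75 mm high, origin at the centre of its underside; leave alone
- protractor: flat black protractor 150 mm long with a half-round bow, 4 mm thick, origin at the underside of its straight bar; leave alone
- stylus_brush: small brush 130 mm long lying on the table; leave alone
- puck: aluminium record weight, 76 mm across, 45 mm high; leave alone
- cleaner: small amber bottle, 44 mm across, 110 mm high; leave alone
Things that resemble listed ones, but are neither listed nor needed, are in the scene too. Leave any blue or pink look-alike of the clip alone.

How it is judged:
By the outcome, as a careful person would: the job done as asked, in the order asked, and still so for the second after the job is handed in, while the arm keeps its last pose, push and grip.
It also fails if it takes over 32 s, if anything falls off the work surface, if the arm or the gripper's body presses on something with over 40 N, if the wrist force passes 120 N, or if a joint passes its speed limit or range.

ROBOT

A 6-joint arm with a two-finger parallel gripper is mounted at the origin on the work surface. World frame = base frame: x ahead of the robot, y to its left, z up, the work surface at z = 0. Lengths are in m, angles in rad, forces in N, time in s.
With the tool pointing down it reaches from about 0.275 to 1 m from the base axis. Payload 8.4 kg.
Tool frame: the origin (TCP) lies midway between the tips of the shut fingers; the grasp point (between the pads) lies 19 mm behind it (bot.tcp_to_grasp is the distance from the TCP to the grasp point, in m); y points along the fingers, x is the direction in which the jaws open and shut, and the axes are right-handed (so a half turn about y gives the same grasp; the last joint's range is limited). The gripper opens to 85 mm and grips with 20 to 120 N. Pads are 22 mm wide; open, the fingers measure 114 mm over their backs; the gripper's body (76 mm by 85 mm) begins 54 mm behind the grasp point. The pads swing forward as they close: fully open they stand 13 mm farther back than shut.
Start: joints at [1.109, 0.353, 1.633, -0, 1.155, -0.002], TCP at [0.277, 0.56, 0.231] pointing down, gripper open.
Joint ranges: [-2.63, 2.63], [-0.92, 2.1], [0.06, 2.66], [-1.3, 4.44], [0, 2.69], [-3.02, 3.02]. Speed limits (rad/s): [2.22, 2.22, 2.79, 3.14, 3.14, 3.14].

INTERFACE

Orientations are given as a unit quaternion [x, y, z, w].
In Python, from station import bot gives the robot as it stands. The module is installed in compiled form; this text tells all that it offers.
- The arm moves only by the tool drive_tool, never from a script. Its arguments are lists of equal length, an entry for each row: "grip": the finger opening in mm, from 0 to 85.4; "dp": the shift along the tool's x, y, z in mm, a list of three; "rot": the turn, a rotation vector about the tool's x, y, z in rad, a list of three. In form: {"grip": [grip, ...], "dp": [[dx, dy, dz], ...], "rot": [[ax, ay, az], ...]}. A call has 1 to 5 rows; each row shifts and turns the commanded pose from where the row before left it, along the tool's axes as they then stand; what a row does not reach is not made up. A row lasts 1/8 s, in which the tool goes at most 62.5 mm and 10.7 degrees, less where a joint would pass 70% of its speed; a pose out of reach is approached as far as the arm can. A call is refused whole if a number of a shift passes 62.5 or a number of a turn 0.188, either way. A call with a gripper value outside its range is refused whole. The fingers move at their own pace and stop on an object; "grip_force" is the grip in N (left out, the last holds). Time passes only in rows, so rows that do not move let the fingers close. It gives the time, the measured TCP pose, the force and the opening at its end, in the units of the state.
- bot.get_obs(): the state, without advancing time (a new reading comes with each control period).
- bot.get_image(name): name is "scene" or "top"; returns (picture, depth): 420x560x3 uint8, red, green, blue; 420x560 float32, m along the optical axis (not along the pixel's ray), 0 where there is no reading.
- bot.camera_model(name): a dict with "camera_matrix" (3x3 intrinsics, pixels), "origin" and "attitude" of the camera in the world. Camera axes: x right, y up, looking along -z (the intrinsics and any distortion apply to the point x, -y, -z); pixel columns grow to the right and rows downward; lengths in m; the calibration is good to about 2 mm. A picture is of the moment at which its call begins. camera_model takes no time and is no camera call.
- bot.close_job(): hands the job in, once; it reports no verdict.
The state is a dict: "t": time; "q": joint angles; "qd": joint speeds; "joint_efforts": joint torques, N m; "tool_pos": TCP position; "tcp_rot": TCP orientation; "contact_force": force on the tool from outside, world axes, zero at the start; "ft_torque": the same for the moment, N m; "finger_gap": opening from 0.0 (shut) to 1.0 (fully open).
Only numpy, scipy, OpenCV 4.12 (cv2) and the standard library are available. Lean on these libraries where they do the work, as an engineer would, in place of code of your own. Each camera call takes 0.05 s, during which the arm holds its last target.

## Working session

There is one attempt and no reset: what is moved stays moved. The work goes in short steps, Python scripts to look and compute and a tool call to move; the robot and the scene stay as the last step left them, time stands still between calls to the robot, and variables do not carry over. Pictures are saved under pics/ and viewed, and the job is handed in when it is done.

Besides the shell and the picture viewer there is one more tool, called after ">>>" as name(argument=value, ...) on one line, values as JSON. drive_tool: Moves the arm, as the interface text tells. Its arguments: {"type":"object","properties":{"grip":{"type":"array","items":{"type":"number"}},"dp":{"type":"array","items":{"type":"array","items":{"type":"number"}}},"rot":{"type":"array","items":{"type":"array","items":{"type":"number"}}},"grip_force":{"type":"number"}},"required":["grip","dp","rot"]}

```bash
mkdir -p pics; cat > h.py <<'E'
import numpy as np, cv2
from station import bot
from scipy.spatial.transform import Rotation as R
def cam(n):
    m=bot.camera_model(n); K=np.array(m['camera_matrix']); o=np.array(m['origin']); a=np.array(m['attitude'])
    Rm=R.from_quat(a).as_matrix() if a.size==4 else a.reshape(3,3)
    return K,o,Rm,m
def ray(n,u,v):
    K,o,Rm,m=cam(n)
    d=np.linalg.inv(K)@np.array([u,v,1.]); d=np.array([d[0],-d[1],-d[2]])
    return o,Rm@d
def onz(n,u,v,z):
    o,d=ray(n,u,v); return o+d*(z-o[2])/d[2]
def dep(n,u,v,D):
    o,d=ray(n,u,v); return o+d*D
def proj(n,p):
    K,o,Rm,m=cam(n); c=Rm.T@(np.array(p)-o); c=np.array([c[0],-c[1],-c[2]]); q=K@c; return q[:2]/q[2]
E
python3 - <<'E'
from h import *
for n in('scene','top'):
    p,d=bot.get_image(n); cv2.imwrite(f'pics/{n}0.png',p[:,:,::-1]); np.save(f'{n}0.npy',d); np.save(f'{n}0p.npy',p)
    print(bot.camera_model(n))
print(bot.get_obs(), bot.tcp_to_grasp)
E
```

```text
{'camera_matrix': array([[399.63862526,   0.        , 282.03865669],
       [  0.        , 399.63862526, 210.84462389],
       [  0.        ,   0.        ,   1.        ]]), 'origin': array([ 0.85517078, -0.54476897,  0.63780056]), 'attitude': array([0.38921325, 0.10573431, 0.24231659, 0.88239219])}
{'camera_matrix': array([[428.98604566,   0.        , 279.35571274],
       [  0.        , 428.98604566, 209.05296993],
       [  0.        ,   0.        ,   1.        ]]), 'origin': array([ 0.34269897, -0.01645465,  1.10932635]), 'attitude': array([-0.07065191,  0.05143911,  0.71467109, -0.6939795 ])}
{'t': 0.1, 'q': array([ 1.10860147e+00,  3.53587897e-01,  1.63404466e+00,  1.09340440e-05,
        1.15522734e+00, -2.42809503e-03]), 'qd': array([ 0.00021685,  0.00062658, -0.00388723,  0.00031565, -0.00100304,
       -0.00175634]), 'joint_efforts': array([-7.50581203e-04, -6.06355262e+01, -3.42811882e+01, -1.19822590e-05,
        3.84270839e-03,  4.49897971e-05]), 'tool_pos': array([0.27715858, 0.55970781, 0.2306376 ]), 'tcp_rot': array([ 0.60101153,  0.37253   , -0.3732962 , -0.60054682]), 'contact_force': array([-0.19250725, -0.15484667,  0.4318671 ]), 'ft_torque': array([-0.01863426, -0.04278048, -0.00397947]), 'finger_gap': 0.9984100858725962} 0.0187
```

View pics/scene0.png

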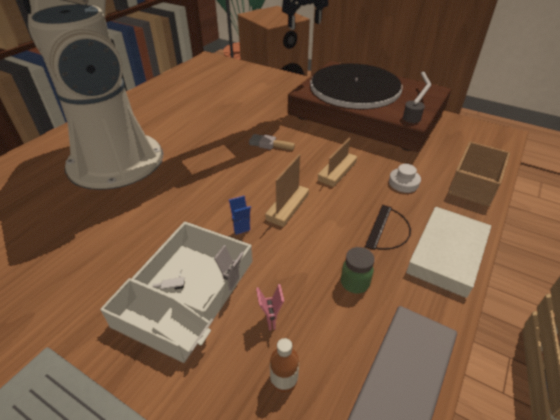

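View pics/top0.png

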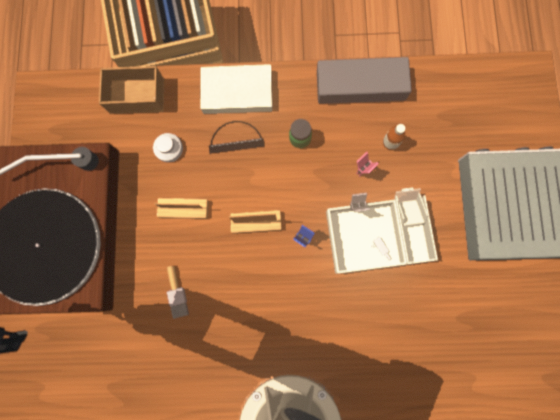

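```bash
python3 - <<'E'
from h import *
s=np.load('scene0p.npy')[:,:,::-1]; t=np.load('top0p.npy')[:,:,::-1]
a=cv2.resize(s[220:300,190:290],(800,640),interpolation=cv2.INTER_CUBIC)[:600]
cv2.imwrite('pics/c1.png',a)
b=cv2.resize(t[180:280,310:440],(780,600),interpolation=cv2.INTER_CUBIC); cv2.imwrite('pics/c2.png',b)
c=cv2.resize(t[180:255,150:310],(800,375),interpolation=cv2.INTER_CUBIC); cv2.imwrite('pics/c3.png',c)
c=cv2.resize(s[130:230,260:370],(660,600),interpolation=cv2.INTER_CUBIC); cv2.imwrite('pics/c4.png',c)
print(onz('top',359,202,.09),onz('top',256,222,.1),onz('top',182,208,.07),onz('top',290,410,0),[proj('top',(0,0,0)),proj('top',(.277,.56,.23))])
E
```

```text
[ 0.53222993 -0.18316561  0.09      ] [0.48988895 0.06513457 0.1       ] [0.5350027  0.25063441 0.07      ] [ 0.04136044 -0.00136609  0.        ] [array([289.96663432, 428.29855577]), array([  8.63782623, 324.4708645 ])]
```

View pics/c1.png

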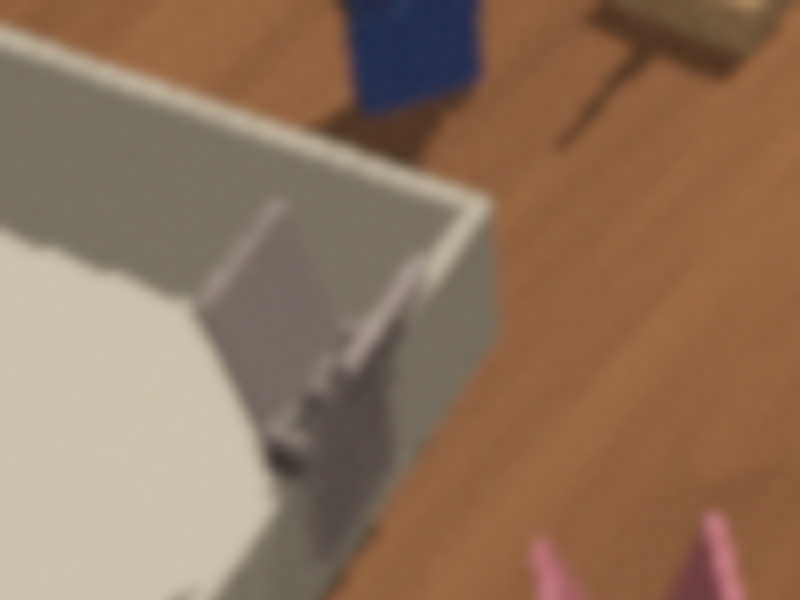

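View pics/c2.png

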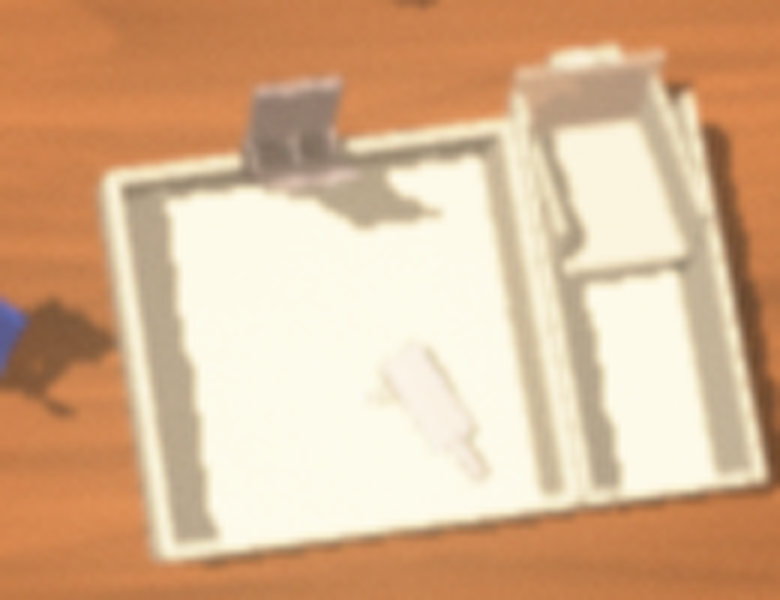

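View pics/c3.png

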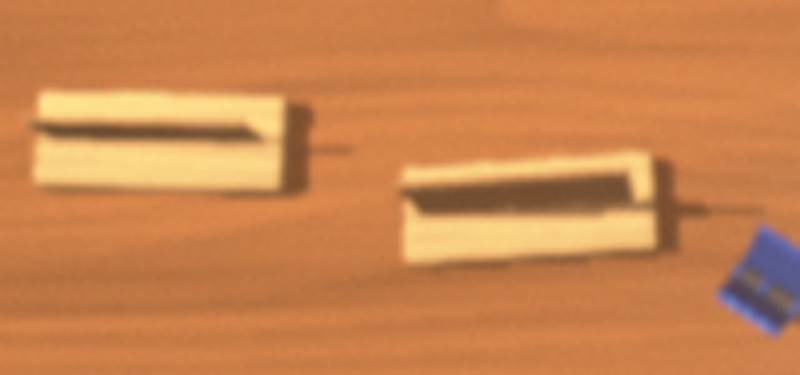

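View pics/c4.png

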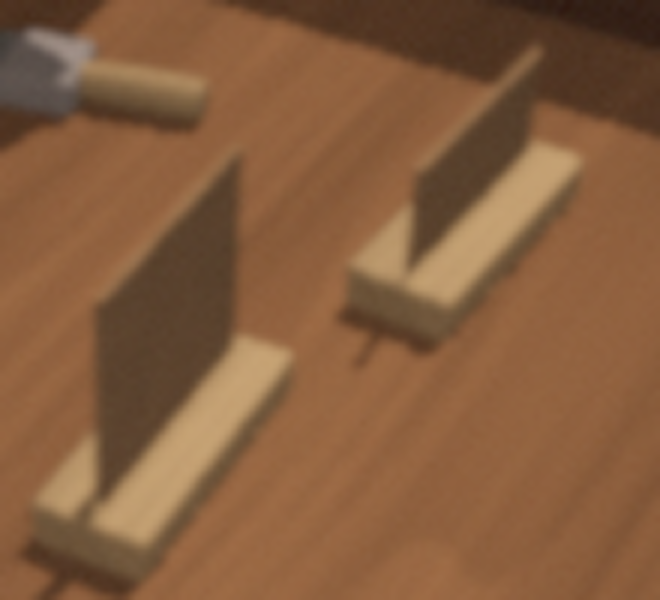

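```bash
python3 - <<'E'
from h import *
def T(u,v,z): return onz('top',310+(u)/6-.0,180+v/6,z)
def sc(o,s): return lambda u,v:(o[0]+(u+.5)/s-.5,o[1]+(v+.5)/s-.5)
c2=sc((310,180),6);c3=sc((150,180),5);c4=sc((260,130),6);c1=sc((190,220),8)
np.set_printoptions(precision=4,suppress=True)
print('tray corners')
for q in[(105,178),(160,555),(517,122),(578,500)]: print(onz('top',*c2(*q),.05))
print('tray scene corner', onz('scene',*c1(490,200),.05))
print('clip top handles')
for q in[(255,86),(340,78),(265,176),(355,172)]: print(onz('top',*c2(*q),.098))
print('clip scene handle tops')
for q in[(200,305),(280,205),(350,365),(415,262)]: print(onz('scene',*c1(*q),.098))
print('foot')
f=[onz('top',*c3(*q),.022) for q in[(402,168),(653,152),(657,248),(403,263)]]; print(np.array(f),np.mean(f,0))
print('card top scene'); 
for q in[(97,305),(240,150)]: print(onz('scene',*c4(*q),.12))
print('card top top'); 
for q in[(402,190),(632,175)]: print(onz('top',*c3(*q),.12))
print('points from depth')
for n in('scene','top'):
    D=np.load(n+'0.npy'); vv,uu=np.nonzero(D>0)
    K,o,Rm,m=cam(n); d=np.stack([(uu-K[0,2])/K[0,0],-(vv-K[1,2])/K[1,1],-np.ones(len(uu))],1)*D[vv,uu][:,None]
    P=d@Rm.T+o; np.save(n+'P.npy',np.c_[P,uu,vv])
    k=(abs(P[:,0]-.49)<.06)&(abs(P[:,1]-.065)<.08)&(P[:,2]>.1)
    Q=P[k]; print(n,len(Q),Q.min(0) if len(Q) else '',Q.max(0) if len(Q) else '',np.mean(Q,0) if len(Q) else '')
    if len(Q): print(np.polyfit(Q[:,1],Q[:,0],1))
    k=(abs(P[:,0]-.53)<.05)&(abs(P[:,1]+.183)<.04)&(P[:,2]>.075); Q=P[k]
    print('clip',len(Q)); print(np.c_[Q,uu[k],vv[k]][Q[:,2]>.085][:60])
E
```

```text
tray corners
[ 0.5238 -0.1093  0.05  ]
[ 0.3679 -0.1244  0.05  ]
[ 0.542  -0.2812  0.05  ]
[ 0.3853 -0.2944  0.05  ]
tray scene corner [ 0.5256 -0.1087  0.05  ]
clip top handles
[ 0.551  -0.1665  0.098 ]
[ 0.5531 -0.2005  0.098 ]
[ 0.5144 -0.1684  0.098 ]
[ 0.5149 -0.204   0.098 ]
clip scene handle tops
[ 0.5149 -0.2034  0.098 ]
[ 0.5121 -0.1701  0.098 ]
[ 0.5536 -0.2004  0.098 ]
[ 0.5486 -0.1686  0.098 ]
foot
[[0.5263 0.1382 0.022 ]
 [0.5305 0.0085 0.022 ]
 [0.4807 0.0078 0.022 ]
 [0.477  0.138  0.022 ]] [0.5036 0.0731 0.022 ]
card top scene
[0.5077 0.0176 0.12  ]
[0.5049 0.1263 0.12  ]
card top top
[0.4993 0.1243 0.12  ]
[0.503  0.0164 0.12  ]
points from depth
scene 224 [0.5022 0.0186 0.1001] [0.5098 0.1302 0.1224] [0.5064 0.0713 0.1121]
[-0.0343  0.5089]
clip 287
[[  0.511   -0.1703   0.0981 224.     245.    ]
 [  0.5133  -0.1702   0.0993 225.     245.    ]
 [  0.5103  -0.1726   0.0971 223.     246.    ]
 [  0.5126  -0.1724   0.0982 224.     246.    ]
 [  0.514   -0.1713   0.098  225.     246.    ]
 [  0.5143  -0.169    0.096  226.     246.    ]
 [  0.51    -0.1752   0.0967 222. 
[... 4843 characters left out ...]
  0.092  357.     197.    ]
 [  0.5447  -0.1816   0.0892 358.     197.    ]
 [  0.545   -0.1843   0.0873 359.     197.    ]
 [  0.545   -0.1868   0.0871 360.     197.    ]
 [  0.5447  -0.189    0.0879 361.     197.    ]
 [  0.5446  -0.1914   0.0882 362.     197.    ]
 [  0.5444  -0.1937   0.0889 363.     197.    ]
 [  0.5451  -0.1967   0.0851 364.     197.    ]
 [  0.5449  -0.199    0.0856 365.     197.    ]
 [  0.5428  -0.1671   0.089  352.     198.    ]
 [  0.5427  -0.1695   0.0888 353.     198.    ]
 [  0.5434  -0.1725   0.0851 354.     198.    ]
 [  0.5429  -0.1746   0.0871 355.     198.    ]
 [  0.5432  -0.1773   0.0853 356.     198.    ]
 [  0.543   -0.1796   0.0859 357.     198.    ]]
```

```bash
cat >> h.py <<'E'
np.set_printoptions(precision=4,suppress=True)
def target(yaw):
    x=np.array([np.cos(yaw),np.sin(yaw),0]);y=np.array([0,0,-1.]);return np.stack([x,y,np.cross(x,y)],1)
def plan(pos,yaw):
    o=bot.get_obs(); M=R.from_quat(o['tcp_rot']).as_matrix(); out=[]
    for yw in(yaw,yaw+np.pi):
        T=target(yw); r=R.from_matrix(M.T@T).as_rotvec(); out.append(r)
    d=M.T@(np.array(pos)-o['tool_pos'])*1000
    d2=target(yaw).T@(np.array(pos)-o['tool_pos'])*1000
    print('t',o['t'],'pos',o['tool_pos'],'F',o['contact_force'],'gap',o['finger_gap']*85.4,'q6',o['q'][5])
    print('rot',out[0],'or',out[1],'dp now mm',d,'after rot',d2); print(M)
E
python3 - <<'E'
from h import *
plan((.532,-.1855,.231),.103)
for n in('scene','top'):
    P=np.load(n+'P.npy')
    k=(P[:,0]>.56)&(P[:,0]<.7)&(abs(P[:,1]+.19)<.06)&(P[:,2]>.02); Q=P[k]; print(n,Q[:,:3].min(0),Q[:,:3].max(0))
P=np.load('topP.npy'); k=(P[:,1]>-.28)&(P[:,1]<.56)&(P[:,0]>.2)&(P[:,0]<.7)&(P[:,2]>.12)
print(P[k][:,:3].max(0) if k.any() else 0,k.sum())
E
```

```text
t 0.1 pos [0.2772 0.5597 0.2306] F [-0.1925 -0.1548  0.4319] gap 85.26422133351971 q6 -0.002428095025974481
rot [ 0.0006  1.008  -0.0012] or [-0.0014 -2.1336 -0.0007] dp now mm [-554.7369    0.3333 -559.058 ] after rot [ 176.87     -0.3624 -767.4606]
[[ 0.4437 -0.0006 -0.8962]
 [ 0.8962 -0.0011  0.4437]
 [-0.0013 -1.      0.    ]]
scene [ 0.6088 -0.2363  0.0205] [ 0.6608 -0.184   0.0856]
top [ 0.606  -0.2373  0.0278] [ 0.657  -0.1849  0.0856]
[0.6835 0.5595 0.3519] 976
```

>>> drive_tool(grip=[65,65,65,65,65], dp=[[0,0,0],[0,0,0],[0,0,0],[0,0,0],[0,0,0]], rot=[[0,0.17,0],[0,0.17,0],[0,0.17,0],[0,0.17,0],[0,0.17,0]], grip_force=40)

```text
t: 0.72
tool_pos: [0.2772, 0.5598, 0.2309]
tcp_rot: [0.702, 0.09, -0.09, -0.701]
contact_force: [-0.0, -0.6, 0.6]
finger_gap: 0.761
```

>>> drive_tool(grip=[65,65,65,65,65], dp=[[0,0,0],[13,0,-55],[13,0,-55],[13,0,-55],[13,0,-55]], rot=[[0,0.158,0],[0,0,0],[0,0,0],[0,0,0],[0,0,0]])

```text
t: 1.35
tool_pos: [0.3518, 0.3448, 0.231]
tcp_rot: [0.706, 0.037, -0.037, -0.706]
contact_force: [1.1, 0.4, -0.1]
finger_gap: 0.758
```

>>> drive_tool(grip=[65,65,65,65,65], dp=[[13,0,-55],[13,0,-55],[13,0,-55],[13,0,-55],[13,0,-55]], rot=[[0,0,0],[0,0,0],[0,0,0],[0,0,0],[0,0,0]])

```text
t: 1.98
tool_pos: [0.4449, 0.0779, 0.2313]
tcp_rot: [-0.706, -0.037, 0.036, 0.706]
contact_force: [0.4, 0.5, -0.6]
finger_gap: 0.766
```

>>> drive_tool(grip=[65,65,65,65,65], dp=[[12,0,-54],[12,0,-54],[12,0,-54],[12,0,-54],[12,0,-54]], rot=[[0,0,0],[0,0,0],[0,0,0],[0,0,0],[0,0,0]])

```text
t: 2.6
tool_pos: [0.5322, -0.1845, 0.2311]
tcp_rot: [-0.706, -0.036, 0.036, 0.706]
contact_force: [1.3, 0.2, 0.4]
finger_gap: 0.762
```

```bash
python3 - <<'E'
from h import *
plan((.532,-.1855,.077),.103)
E
```

```text
t 2.6 pos [ 0.5322 -0.1845  0.2311] F [1.3122 0.2329 0.4241] gap 65.0961653209786 q6 -0.43922580246885123
rot [-0.0003 -0.0003 -0.0002] or [ 0.0004  3.1413 -0.0004] dp now mm [ -0.2848 154.0563  -1.0256] after rot [ -0.3206 154.0565  -0.9826]
[[ 0.9947 -0.0003 -0.1025]
 [ 0.1025  0.0003  0.9947]
 [-0.0002 -1.      0.0003]]
```

>>> drive_tool(grip=[65,65,65,65,65], dp=[[0,40,-1],[0,30,0],[0,25,0],[0,15,0],[0,0,0]], rot=[[0,0,0],[0,0,0],[0,0,0],[0,0,0],[0,0,0]])

```text
t: 3.22
tool_pos: [0.5315, -0.1834, 0.1204]
tcp_rot: [-0.706, -0.036, 0.037, 0.706]
contact_force: [-0.6, 0.1, -0.7]
finger_gap: 0.76
```

```bash
python3 - <<'E'
from h import *
p,d=bot.get_image('scene'); q,d2=bot.get_image('top')
a=cv2.resize(p[180:300,170:310,::-1],(700,600),interpolation=cv2.INTER_CUBIC)
cv2.imwrite('pics/d1.png',a)
cv2.imwrite('pics/d2.png',cv2.resize(q[140:260,290:430,::-1],(700,600),interpolation=cv2.INTER_CUBIC))
plan((.532,-.1855,.071),.103)
E
```

```text
t 3.325 pos [ 0.5326 -0.1837  0.1219] F [0.0174 1.0842 0.3391] gap 65.01669053771464 q6 -0.4379404381260284
rot [0.0003 0.0001 0.0007] or [ 0.0011 -3.1415 -0.0005] dp now mm [-0.8581 50.9467 -1.6735] after rot [-0.8208 50.9467 -1.6897]
[[ 0.9947  0.0008 -0.1029]
 [ 0.1029 -0.0002  0.9947]
 [ 0.0007 -1.     -0.0003]]
```

View pics/d1.png

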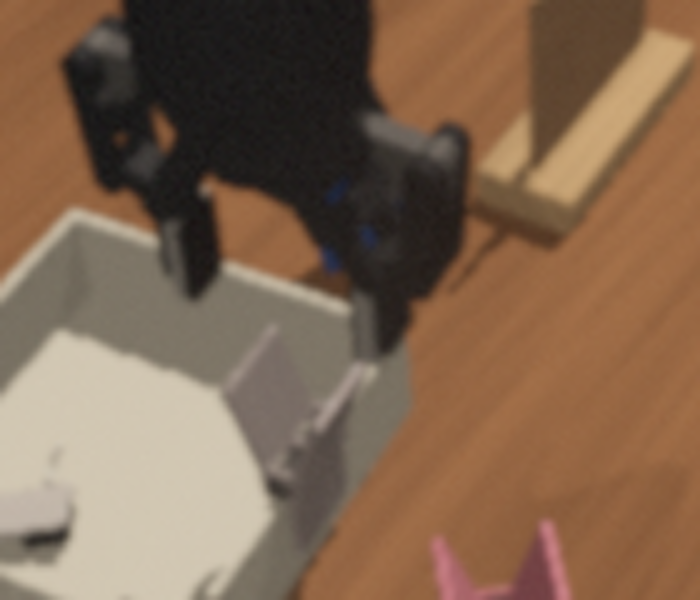

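View pics/d2.png

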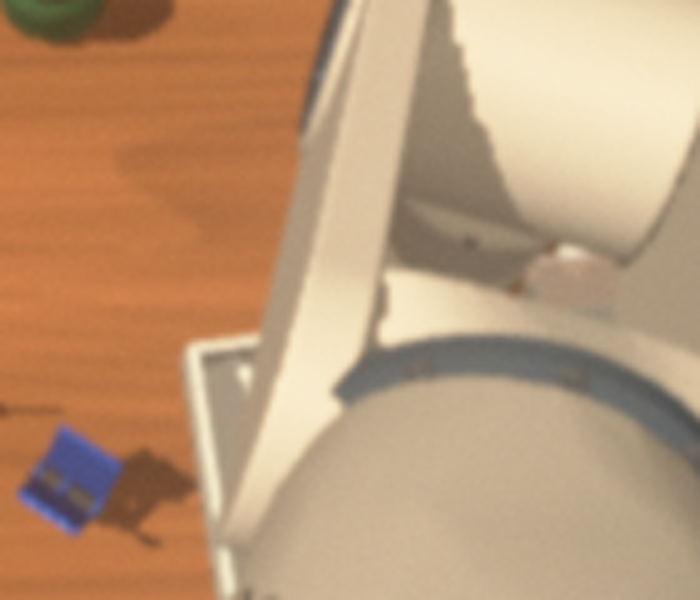

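>>> drive_tool(grip=[65,65,65,65], dp=[[-0.5,20,-1.5],[0,18,0],[0,12,0],[0,0,0]], rot=[[0,0,0],[0,0,0],[0,0,0],[0,0,0]])

```text
t: 3.82
tool_pos: [0.5313, -0.1849, 0.0705]
tcp_rot: [-0.706, -0.036, 0.037, 0.706]
contact_force: [-0.3, 0.4, 0.2]
finger_gap: 0.759
```

```bash
python3 - <<'E'
from h import *
p,d=bot.get_image('scene')
cv2.imwrite('pics/e1.png',cv2.resize(p[180:300,170:310,::-1],(700,600),interpolation=cv2.INTER_CUBIC))
plan((.532,-.1855,.071),.103)
E
```

```text
t 3.875 pos [ 0.5317 -0.1851  0.0711] F [ 0.8664 -0.7542 -0.3731] gap 64.93569122315962 q6 -0.44074008771775136
rot [-0.0003  0.0001 -0.0006] or [-0.001  -3.1415  0.0005] dp now mm [ 0.2433  0.0767 -0.4362] after rot [ 0.2433  0.077  -0.4361]
[[ 0.9947 -0.0007 -0.1029]
 [ 0.1029  0.0002  0.9947]
 [-0.0006 -1.      0.0003]]
```

View pics/e1.png

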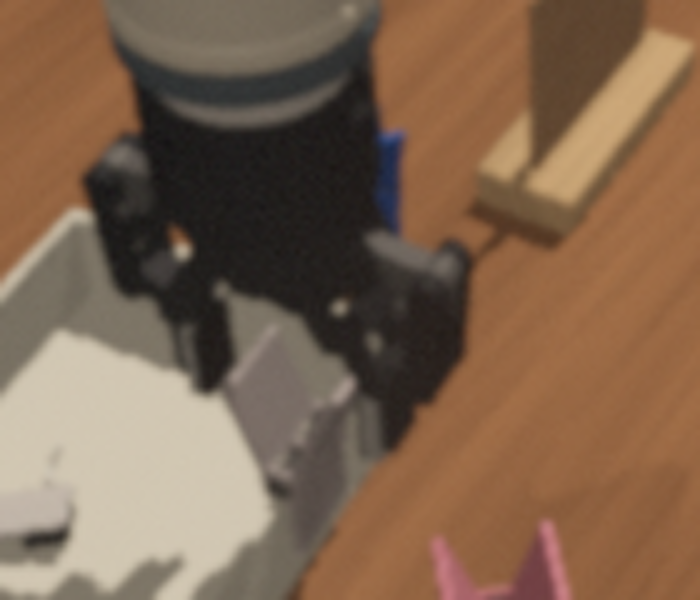

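>>> drive_tool(grip=[44,38,32], dp=[[0,0,0],[0,0,0],[0,0,0]], rot=[[0,0,0],[0,0,0],[0,0,0]], grip_force=40)

```text
t: 4.25
tool_pos: [0.5333, -0.1856, 0.073]
tcp_rot: [0.707, 0.037, -0.035, -0.706]
contact_force: [0.2, -0.1, 9.0]
finger_gap: 0.376
```

>>> drive_tool(grip=[26,20,10,0,0], dp=[[0,-0.5,0],[0,-0.5,0],[0,-0.5,0],[0,0,0],[0,0,0]], rot=[[0,0,0],[0,0,0],[0,0,0],[0,0,0],[0,0,0]])

```text
t: 4.88
tool_pos: [0.5326, -0.1857, 0.0746]
tcp_rot: [0.707, 0.037, -0.036, -0.706]
contact_force: [-4.1, 0.2, 14.5]
finger_gap: 0.142
```

```bash
python3 - <<'E'
from h import *
p,d=bot.get_image('scene')
cv2.imwrite('pics/f1.png',cv2.resize(p[180:300,170:310,::-1],(700,600),interpolation=cv2.INTER_CUBIC))
plan((.532,-.1855,.23),.103)
E
```

```text
t 4.925 pos [ 0.5326 -0.1858  0.0747] F [-4.2668 -1.0181 14.3095] gap 12.215152166046103 q6 -0.4407385138878693
rot [0.0013 0.0002 0.0017] or [ 0.0027 -3.1414 -0.002 ] dp now mm [  -0.2967 -155.3118    0.1314] after rot [  -0.562  -155.3108    0.3321]
[[ 0.9947  0.0018 -0.103 ]
 [ 0.103  -0.0011  0.9947]
 [ 0.0017 -1.     -0.0013]]
```

View pics/f1.png

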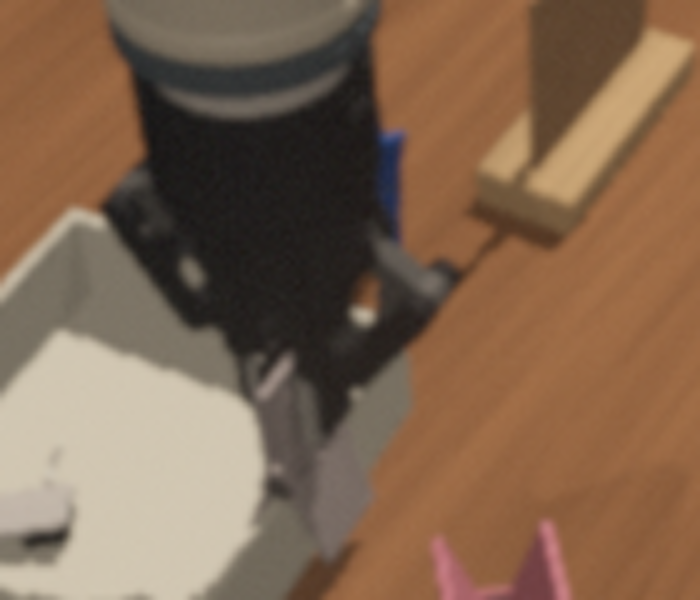

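>>> drive_tool(grip=[0,0,0,0,0], dp=[[0,-2,0],[0,-4,0],[0,-8,0],[0,-10,0],[0,-10,0]], rot=[[0,0,0],[0,0,0],[0,0,0],[0,0,0],[0,0,0]])

```text
t: 5.55
tool_pos: [0.532, -0.1852, 0.1076]
tcp_rot: [0.706, 0.037, -0.036, -0.706]
contact_force: [0.0, -1.2, -0.6]
finger_gap: 0.142
```

>>> drive_tool(grip=[0,0,0,0,0], dp=[[0,-20,0],[0,-35,0],[0,-45,0],[0,-25,0],[0,0,0]], rot=[[0,0,0],[0,0,0],[0,0,0],[0,0,0],[0,0,0]])

```text
t: 6.18
tool_pos: [0.533, -0.1856, 0.2343]
tcp_rot: [0.707, 0.038, -0.035, -0.706]
contact_force: [0.7, -1.0, -1.4]
finger_gap: 0.141
```

```bash
python3 - <<'E'
from h import *
p,d=bot.get_image('scene')
cv2.imwrite('pics/g1.png',cv2.resize(p[150:270,150:310,::-1],(800,600),interpolation=cv2.INTER_CUBIC))
plan((.5044,.0725,.23),.035)
E
```

```text
t 6.225 pos [ 0.5321 -0.1853  0.2325] F [-0.5645  0.4046 -1.3604] gap 12.24352609757684 q6 -0.4407812996500192
rot [0.0007 0.0681 0.0016] or [ 0.0025 -3.0735 -0.0011] dp now mm [ -1.0233   2.3044 259.244 ] after rot [-18.6463   2.4977 258.5728]
[[ 0.9947  0.0017 -0.1029]
 [ 0.1029 -0.0006  0.9947]
 [ 0.0016 -1.     -0.0007]]
```

View pics/g1.png

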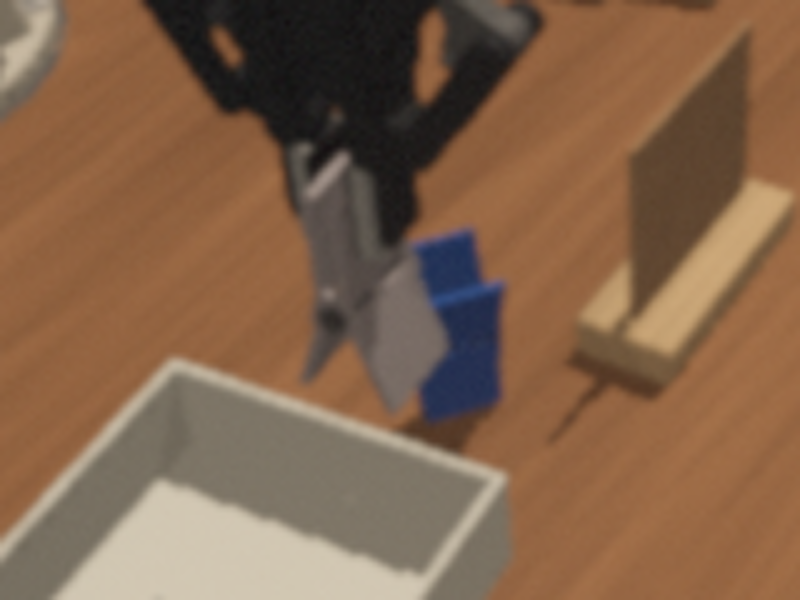

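```bash
cat >> h.py <<'E'
def rel(u,v,off,n='scene'):
    o=bot.get_obs(); M=R.from_quat(o['tcp_rot']).as_matrix(); c,d=ray(n,u,v)
    z=M[:,2]; p=c+d*((z@(o['tool_pos']+z*off-c))/(z@d)); return M.T@(p-o['tool_pos'])*1000
E
python3 - <<'E'
from h import *
g=lambda u,v:(150+(u+.5)/5-.5,150+(v+.5)/5-.5)
for n,q,off in[('barrel',(330,318),-.020),('tip- near',(308,380),-.018),('tip+ near',(395,412),-.018),('tip+ far',(448,347),.018),('handle- top near',(310,195),-.018),('handle- top far',(345,155),.018)]: print(n,rel(*g(*q),off))
P=None
E
```

```text
barrel [  0.718   16.2392 -20.    ]
tip- near [-13.3437  50.7706 -18.    ]
tip+ near [ 19.1786  51.7293 -18.    ]
tip+ far [18.1682 54.4583 18.    ]
handle- top near [ -1.3259 -30.7694 -18.    ]
handle- top far [-13.0762 -16.3323  18.    ]
```

>>> drive_tool(grip=[0,0,0,0,0], dp=[[0,0,0],[-3,0,30],[-4,0,50],[-4,0,55],[-4,0,55]], rot=[[0,0.068,0],[0,0,0],[0,0,0],[0,0,0],[0,0,0]])

```text
t: 6.85
tool_pos: [0.5089, 0.0056, 0.2302]
tcp_rot: [-0.707, -0.011, 0.013, 0.707]
contact_force: [0.4, 0.5, -0.2]
finger_gap: 0.14
```

>>> drive_tool(grip=[0,0,0,0], dp=[[-3.5,0,40],[0,0,20],[0,0,8],[0,0,0]], rot=[[0,0,0],[0,0,0],[0,0,0],[0,0,0]])

```text
t: 7.35
tool_pos: [0.5039, 0.0719, 0.231]
tcp_rot: [0.707, 0.012, -0.013, -0.707]
contact_force: [0.2, -0.1, -0.0]
finger_gap: 0.141
```

```bash
python3 - <<'E'
from h import *
p,d=bot.get_image('scene'); np.save('hp.npy',p)
cv2.imwrite('pics/h1.png',cv2.resize(p[80:230,220:380,::-1],(640,600),interpolation=cv2.INTER_CUBIC))
plan((.5044,.0725,.153),.035)
E
```

```text
t 7.4 pos [0.5041 0.0715 0.2311] F [-0.1577  0.0799 -1.1869] gap 12.08174729523396 q6 0.10322516723749695
rot [ 0.0004  0.     -0.0011] or [-0.0017 -3.1416 -0.0007] dp now mm [ 0.4576 78.1463  1.064 ] after rot [ 0.3721 78.1472  1.0305]
[[ 0.9994 -0.0011 -0.035 ]
 [ 0.035  -0.0005  0.9994]
 [-0.0011 -1.     -0.0004]]
```

View pics/h1.png

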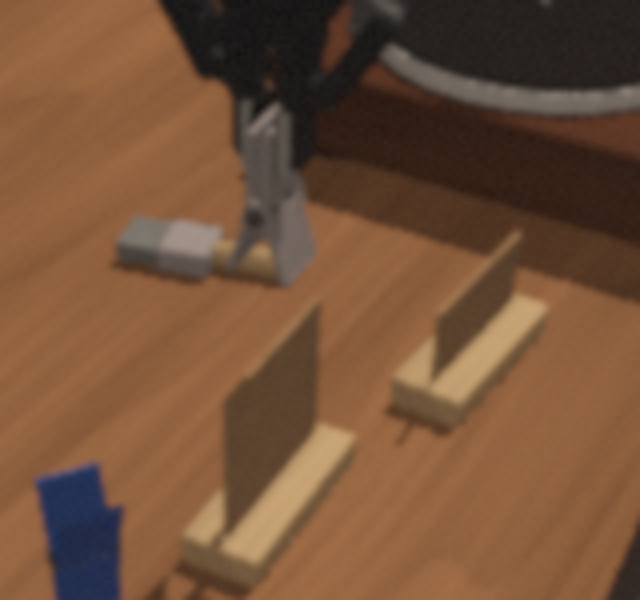

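```bash
python3 - <<'E'
from h import *
p=np.load('hp.npy')
cv2.imwrite('pics/h2.png',cv2.resize(p[102:156,270:305,::-1],(390,600),interpolation=cv2.INTER_CUBIC))
g=lambda u,v:(220+(u+.5)/4-.5,80+(v+.5)/4-.5)
for n,q,off in[('barrel',(254,216),-.020),('tip- near',(230,270),-.018),('tip+ near in',(276,280),-.018),('tip+ near out',(293,283),-.018)]: print(n,rel(*g(*q),off))
for q in((.5044,.0725,.2311-.016),): print(proj('scene',q))
E
```

```text
barrel [  0.4743  16.8815 -20.    ]
tip- near [-14.5498  54.6237 -18.    ]
tip+ near in [ 12.3856  52.0823 -18.    ]
tip+ near out [ 22.1465  50.7427 -18.    ]
[288.0542 128.4176]
```

View pics/h2.png

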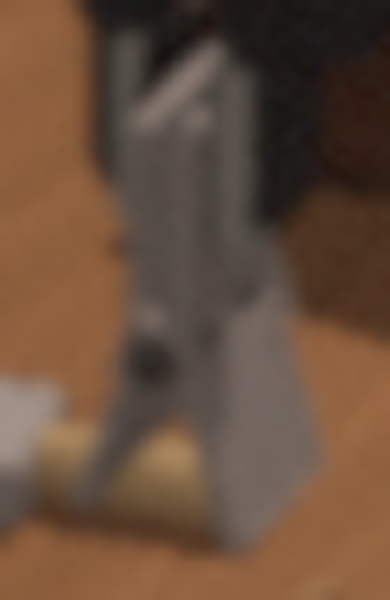

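>>> drive_tool(grip=[0,0,0,0,0], dp=[[0.6,10,1],[0,20,0],[0,16,0],[0,6,0],[0,0,0]], rot=[[0,0,0],[0,0,0],[0,0,0],[0,0,0],[0,0,0]])

```text
t: 8.02
tool_pos: [0.5047, 0.0728, 0.1794]
tcp_rot: [0.707, 0.012, -0.013, -0.707]
contact_force: [1.0, -0.1, 0.4]
finger_gap: 0.138
```

```bash
python3 - <<'E'
from h import *
p,d=bot.get_image('scene'); np.save('ip.npy',p)
cv2.imwrite('pics/i1.png',cv2.resize(p[110:220,245:345,::-1],(545,600),interpolation=cv2.INTER_CUBIC))
plan((.5047,.0725,.1515),.035)
E
```

```text
t 8.075 pos [0.5051 0.0729 0.1799] F [-0.6578  0.3562 -0.1717] gap 12.292720550375426 q6 0.1056243152118857
rot [-0.     -0.0002  0.0001] or [-0.0001  3.1414 -0.    ] dp now mm [-0.3904 28.3848 -0.4145] after rot [-0.388  28.3848 -0.4139]
[[ 0.9994  0.0001 -0.0348]
 [ 0.0348  0.      0.9994]
 [ 0.0001 -1.      0.    ]]
```

View pics/i1.png

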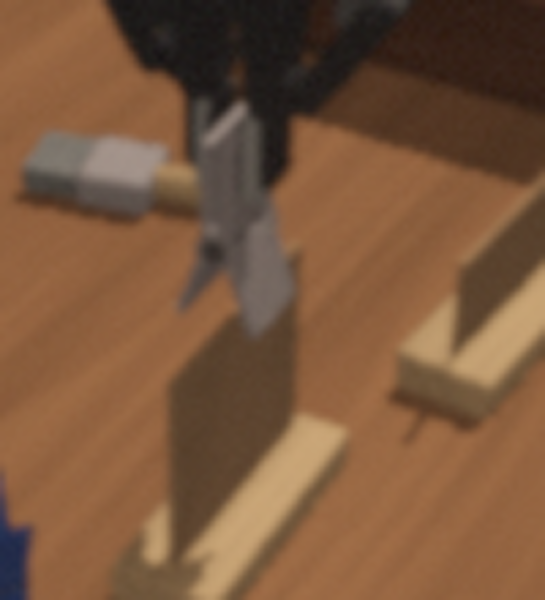

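>>> drive_tool(grip=[0,0,0,0,0], dp=[[0,4,0],[0,6,0],[0,5,0],[0,3,0],[0,0,0]], rot=[[0,0,0],[0,0,0],[0,0,0],[0,0,0],[0,0,0]])

```text
t: 8.7
tool_pos: [0.5047, 0.073, 0.1615]
tcp_rot: [0.707, 0.012, -0.013, -0.707]
contact_force: [-1.1, -0.1, -0.3]
finger_gap: 0.14
```

```bash
python3 - <<'E'
from h import *
p,d=bot.get_image('scene'); np.save('jp.npy',p)
cv2.imwrite('pics/j1.png',cv2.resize(p[130:200,260:320,::-1],(514,600),interpolation=cv2.INTER_CUBIC))
q,d=bot.get_image('top')
cv2.imwrite('pics/j2.png',cv2.resize(q[170:260,200:320,::-1],(800,600),interpolation=cv2.INTER_CUBIC))
plan((.5047,.0725,.1515),.035)
E
```

```text
t 8.8 pos [0.5049 0.073  0.1618] F [ 0.0268  0.3174 -0.3106] gap 12.357025326054904 q6 0.10567151450596039
rot [0.     0.0001 0.    ] or [ 0.     -3.1415 -0.    ] dp now mm [-0.2494 10.3163 -0.5366] after rot [-0.2492 10.3163 -0.5366]
[[ 0.9994  0.     -0.0351]
 [ 0.0351 -0.      0.9994]
 [ 0.     -1.     -0.    ]]
```

View pics/j1.png

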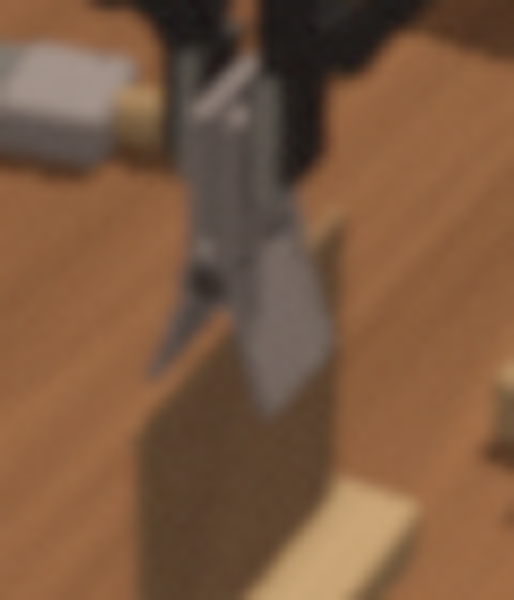

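View pics/j2.png

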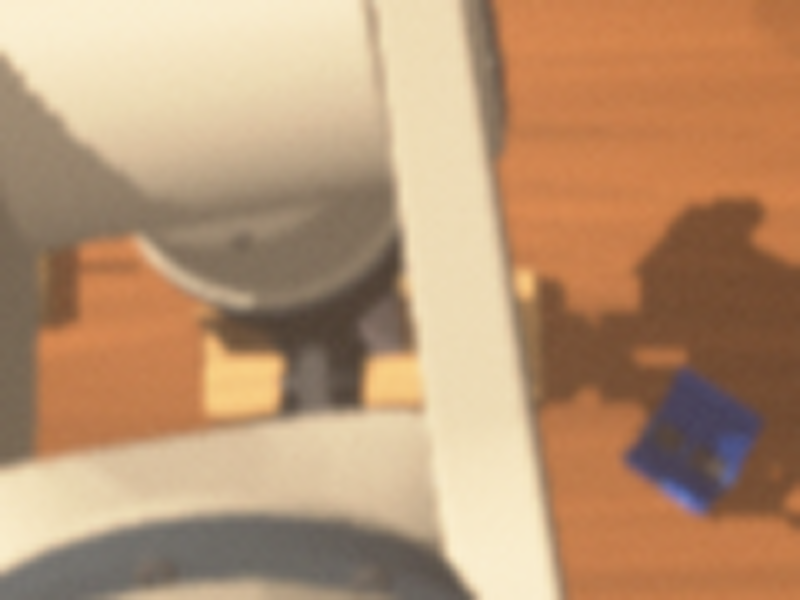

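```bash
python3 - <<'E'
from h import *
s=600/70
g=lambda u,v:(260+(u+.5)/s-.5,130+(v+.5)/s-.5)
for n,q,off in[('barrel',(208,282),-.020),('tip- near',(155,378),-.018),('tip+ near',(268,418),-.018),('tip+ far',(333,345),.018),('h- near',(195,110),-.018),('h- far',(258,55),.018)]: print(n,rel(*g(*q),off))
o=bot.get_obs()['tool_pos']
# card top edge visible near jaw pixels
for q in[(145,425),(340,212)]: print('edge',onz('scene',*g(*q),.12))
E
```

```text
barrel [  0.6772  18.1847 -20.    ]
tip- near [-15.6171  54.9952 -18.    ]
tip+ near [ 17.0449  55.7022 -18.    ]
tip+ far [17.1871 56.2139 18.    ]
h- near [ -4.197  -28.8414 -18.    ]
h- far [ -6.1662 -23.8339  18.    ]
edge [0.5067 0.0221 0.12  ]
edge [0.5036 0.1269 0.12  ]
```

>>> drive_tool(grip=[0,0,0,0], dp=[[0,4,0],[0,4,0],[0,2,0],[0,0,0]], rot=[[0,0,0],[0,0,0],[0,0,0],[0,0,0]])

```text
t: 9.3
tool_pos: [0.5047, 0.073, 0.1515]
tcp_rot: [0.707, 0.012, -0.013, -0.707]
contact_force: [-0.1, -0.1, -1.3]
finger_gap: 0.138
```

```bash
python3 - <<'E'
from h import *
p,d=bot.get_image('scene'); np.save('kp.npy',p)
cv2.imwrite('pics/k1.png',cv2.resize(p[130:200,260:320,::-1],(514,600),interpolation=cv2.INTER_CUBIC))
cv2.imwrite('pics/k2.png',p[:,:,::-1])
plan((.5047,.0725,.1515),.035); print(bot.get_obs()['qd'])
E
```

```text
t 9.35 pos [0.5048 0.073  0.1517] F [ 0.0561  0.0871 -0.6195] gap 12.252443464605902 q6 0.10567806056143922
rot [ 0.      0.     -0.0002] or [-0.0002 -3.1416 -0.0001] dp now mm [-0.1665  0.2116 -0.505 ] after rot [-0.1665  0.2116 -0.505 ]
[[ 0.9994 -0.0002 -0.035 ]
 [ 0.035  -0.      0.9994]
 [-0.0002 -1.     -0.    ]]
[ 0.0006 -0.0025 -0.0012 -0.0004 -0.0003 -0.0003]
```

View pics/k1.png

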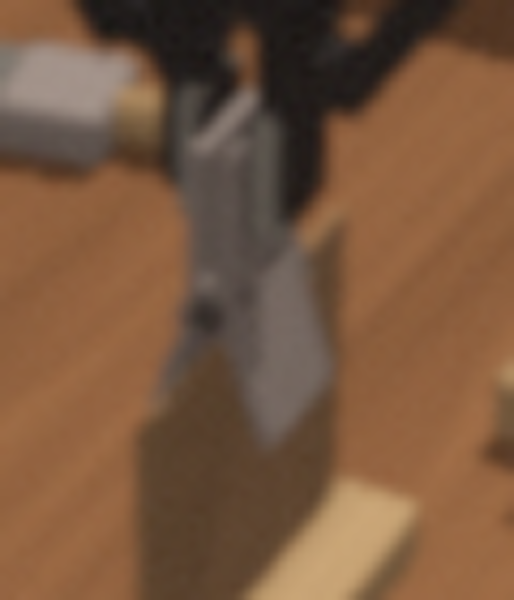

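View pics/k2.png

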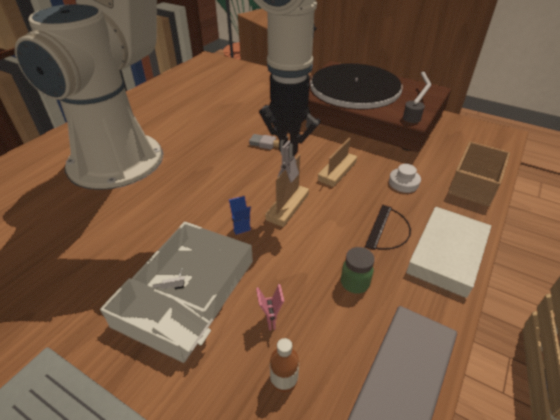

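```bash
python3 - <<'E'
from h import *
s=600/70
g=lambda u,v:(260+(u+.5)/s-.5,130+(v+.5)/s-.5)
o=bot.get_obs()['tool_pos']
for n,q,off in[('barrel',(207,315),-.020),('tip+ near',(268,452),-.018),('tip+ far',(333,377),.018)]:
    r=rel(*g(*q),off); print(n,r,'z',o[2]-r[1]/1000)
a=np.load('scene0p.npy');b=np.load('kp.npy')
f=lambda p:cv2.resize(p[220:360,100:260,::-1],(400,350),interpolation=cv2.INTER_CUBIC)
cv2.imwrite('pics/l.png',np.hstack([f(a),f(b)]))
E
```

```text
barrel [  0.5561  18.1338 -20.    ] z 0.13357777294445383
tip+ near [ 17.3618  56.4069 -18.    ] z 0.09530469355812393
tip+ far [17.6358 56.3174 18.    ] z 0.09539416733345277
```

View pics/l.png

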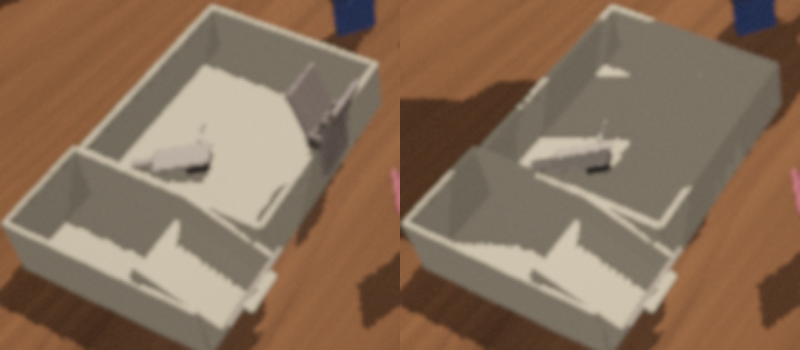

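```bash
python3 -c "
from station import bot
print(bot.close_job())"
```

```text
the job is handed in; nothing more can be done
None
```

I took the steel clip by its handles off the tray rim and squeezed it open with a 40 N grip. I then lowered it over the middle of the taller card and handed the job in at about 9.4 s, still holding it open and upright.

| Last check (scene camera and arm state) | Result |
|---|---|
| Barrel axis height | about 134 mm, so its underside is about 9 mm above the card's top edge |
| Jaw ends | about 95 mm high, hanging about 25 mm down each side of the card |
| Sideways centring on the card | within about 1 mm |
| Contact force | under 1 N just before hand-in, so nothing is pressing on the card |

- **Finger opening:** it read 12 mm, against the expected 16 to 20 mm over the handle tops. The jaw ends look fully open in the pictures.
- **Jaw clearance:** I worked it out as about 3.5 mm per side at the card's top edge, from the jaw angle. The arm blocked the top camera at the end, so only the scene view backs this up.
- **Closing on the handles:** the fingers pushed down on the clip and rim with up to about 14 N, which went away on lifting.
- **Other objects:** in the before and after pictures the headshell, the blue and pink clips and the rest look unmoved; only shadows changed.

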